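Close up the small-parts chest on the engine bench

TASK

Close up the blue small-parts chest: with the fingertips, push both red drawers fully shut, and only then push the lid down until it is fully closed. Push, do not grasp or lift anything, do not slam the drawers or the lid, and leave the parts in the tray and everything on the bench where they are.

Things in the scene. Friction and masses are not known exactly. Their poses are not given: they have to be found in the camera images.
- chest: blue steel small-parts chest, fixed to the bench, 150 deep (its x) x 260 wide (its y) x 85 high without the lid. Origin: centre of its underside, on the bench. Its -x side is the front, where the drawers come out; +y is its left half seen in the +x direction. On top is an open tray, 28 deep, under the hinged lid; apart from the lid the top rim is 85 above the bench
- drawer_left (a joint): how far the left (+y half) red-fronted drawer stands out of the chest's front, in m: 0 fully shut, starts between 0.03 and 0.07, stop at 0.1. It slides along the chest's x with about 2 N of friction, stays where it is left and meets a firm stop when shut
- drawer_right (a joint): the same for the right (-y half) drawer
- pull_left (a point): centre of the front face of the left drawer's pull: a bare aluminium bar 70 wide (y), 12 high, its middle 30 above the bench, standing 10 proud of the red drawer front. The front is 119 wide, from 8 to 51 above the bench. Moves with the drawer; with the drawer shut this point is 85 in front of the chest's origin (chest x = -0.085), at chest y = +0.0645. Axes as the chest's
- pull_right (a point): the same point on the right drawer's pull (chest y = -0.0645)
- lid (a joint): angle of the chest's lid in rad: 0 shut flat, 1.57 upright, starts between 0.95 and 1.3, stop at 1.7. Hinged along the chest's far top edge. The hinge is stiff (0.4 N m): the lid stays where it is left and must be pushed all the way down, a few N near its free edge
- lid_hinge (a point): middle of the lid's hinge line, which runs along the chest's y: 75 beyond the chest's origin in chest x, 85 above the bench. Fixed to the chest, axes as the chest's
- lid_edge (a point): middle of the lid's free edge on its outer (top) face, 152 from the hinge line. The lid is a blue plate 152 x 264 with a thin black rubber mat on its outer face; that face lies 9 outside the plane through the hinge line, so 94 above the bench when shut. A thin aluminium tab, 70 wide, hangs on the free edge. Moves with the lid
- spark_plug: loose spark plug lying in the chest's tray, white insulator, 68 long, 18 high; origin under its middle; to be left alone (sizes in mm)
- pulley: loose white plastic pulley, 48 diameter, 14 high, lying in the chest's tray; origin under its middle; to be left alone (sizes in mm)
- oil_bottle: orange oil bottle standing on the bench, 56 diameter, 140 high; origin under its middle; to be left alone (sizes in mm)
- air_filter: black ring-shaped air filter, 72 diameter, 40 high, on the bench; origin under its middle; to be left alone (sizes in mm)
- flywheel: aluminium flywheel, 90 diameter, 28 high, on the bench; origin under its middle; to be left alone (sizes in mm)
- plug_box: white carton, 50 x 60 x 45 high, on the bench; origin under its middle; to be left alone (sizes in mm)
- screwdriver: orange-handled screwdriver lying on the bench, 220 long along its x (handle 100 to -x, blade 120 to +x), 24 high; origin under the joint of handle and blade; to be left alone (sizes in mm)

How it is judged:
By the outcome, as a careful person would: the job done as asked, in the order asked, and still so for the second after the job is handed in, with the robot touching nothing.
It also fails if it takes over 61 s, if anything falls off the work surface, if the arm or the gripper's body presses on something with over 40 N, if the wrist force passes 120 N, or if a joint passes its speed limit or range.

ROBOT

A 7-joint arm with a two-finger parallel gripper is mounted at the origin on the work surface. World frame = base frame: x ahead of the robot, y to its left, z up, the work surface at z = 0. Lengths are in mm, angles in rad, forces in N, time in s.
With the tool pointing down it reaches from about 400 to 900 mm from the base axis. Payload 5.6 kg.
Tool frame: the origin (TCP) lies midway between the tips of the shut fingers; the grasp point (between the pads) lies 19 mm behind it; x points along the fingers, y is the direction in which the jaws open and shut, and the axes are right-handed (so a half turn about x gives the same grasp; the last joint's range is limited). The gripper opens to 92 mm and grips with 3 to 60 N. Pads are 20 mm wide; open, the fingers measure 128 mm over their backs; the gripper's body (75 mm by 189 mm) begins 69 mm behind the grasp point.
Start: joints at [-1.311, 0.468, -0.012, 1.603, 0.006, 1.071, -0.056], TCP at [193.867, 620.423, 214.592] pointing down, gripper open.
Joint ranges: [-2.53, 2.53], [-0.31, 2.02], [-1.57, 1.55], [0.28, 2.44], [-1.29, 4.43], [0.15, 1.84], [-2.92, 2.92]. Speed limits (rad/s): [2.57, 2.57, 3.14, 3.14, 3.14, 3.14, 3.14].

INTERFACE

Orientations are given as a rotation vector (axis times angle).
In Python, from cell import robot, grip, kin, viewer gives the robot as it stands. Calls block until the motion is done:
- robot.movep(position, orientation): joint-space move of the TCP to a pose.
- robot.servo_line(position, feed=150, rotation=None): straight line of the TCP; rotation=None keeps the orientation; feed is the mean speed in mm/s.
- robot.goto_joints(angles): joint-space move.
- grip(opening, newtons=None): opening from 0.0 (shut) to 1.0 (fully open); newtons is the grip in N (None keeps the last); returns when the fingers have stopped.
- robot.hold(seconds).
- kin.ik(position, orientation): joint angles nearest the present ones, or None.
- robot.observe(): the state.
- viewer.read_camera(name): name is "scene" or "top" or "wrist"; returns the picture (400x640x3 uint8, red, green, blue); there is no depth.
- viewer.camera_info(name): a dict with "camera_matrix" (3x3 intrinsics, pixels), "R" (3x3) and "t" (3): a world point X has camera coordinates R X + t. Camera axes: x right, y down, z forward; pixel columns grow to the right and rows downward; lengths in mm; the calibration is good to about 2 mm. A picture is of the moment at which its call begins: read the wrist's pose just before it. camera_info takes no time and is no camera call; for the wrist camera it gives the pose at the moment of the call.
A pose or a line that the arm cannot do raises robot.IKError and nothing moves.
- robot.job_done(): hands the job in, once; it reports no verdict.
Trained networks look in the newest picture that a camera, given by its name, has taken for a name from the list of things; names that differ only in an ending like _2 or _b are one class to them, and where a whole thing is asked for, a point or a joint stands for the part that bears it (a point fixed in the world has none). Each returns a list of dicts, best first, with "confidence" (0 to 1); they miss things now and then, are a little off and sometimes report something else, mostly with a low value. They report only what shows in the picture. A call takes as long as a camera call.
- viewer.silhouettes(name, camera): "mask" (400x640 bool, what is visible of it).
- viewer.pinpoint(name, camera): "at" ([x, y, z] in mm, in the coordinates of the camera as it stood for that picture, good to about 4 mm: a listed point, or the origin of a listed thing).
The state is a dict: "t": time; "joints": joint angles; "joint_velocities": joint speeds; "joint_torque": joint torques, N m; "tcp_pos": TCP position; "tcp_rot": TCP orientation; "contact_force": force on the tool from outside, world axes, zero at the start; "wrist_torque": the same for the moment, N m; "grip_width": opening from 0.0 (shut) to 1.0 (fully open).
Only numpy, scipy, OpenCV 4.12 (cv2) and the standard library are available. Lean on these libraries where they do the work, as an engineer would, in place of code of your own. Each camera call takes 0.05 s, during which the arm holds its last target.

## Working session

There is one attempt and no reset: what is moved stays moved. The work goes in short steps, each a Python script; the robot and the scene stay as the last script left them, time stands still between calls to the robot, and variables do not carry over. Pictures are saved under pics/ and viewed, and the job is handed in when it is done.

```bash
ls; mkdir -p pics; cat > h.py <<'E'
import numpy as np, cv2
from cell import robot, grip, kin, viewer
def snap(n,f):
    im=viewer.read_camera(n); cv2.imwrite('pics/'+f,im[:,:,::-1]); return im
def world(c,p):
    i=viewer.camera_info(c); return np.array(i["R"]).T@(np.array(p)-np.array(i["t"]))
def pin(n,c,k=2):
    return [(round(d["confidence"],2),world(c,d["at"]).round(1).tolist()) for d in viewer.pinpoint(n,c)[:k]]
E
python3 - <<'E'
from h import *
o=robot.observe(); print(o["t"],o["tcp_pos"],o["tcp_rot"],o["contact_force"])
for c in ["scene","top"]:
    snap(c,c+"0.png")
    for n in ["chest","pull_left","pull_right","lid_hinge","lid_edge"]+(["oil_bottle","air_filter","flywheel","plug_box","screwdriver"] if c=="top" else []): print(c,n,pin(n,c))
print(robot.observe()["t"])
E
```

```text
pics
0.0 [193.74788355 619.82670515 213.62784481] [ 0.2363033   1.55779068 -0.23918063] [-0.51631507 -0.36619732 -0.99983446]
scene chest [(0.56, [643.1, -81.5, -0.4])]
scene pull_left [(0.92, [505.4, -5.9, 28.8]), (0.3, [643.9, -79.8, -1.1])]
scene pull_right [(0.57, [511.7, -135.7, 29.3]), (0.33, [644.9, -77.5, -1.6])]
scene lid_hinge [(0.61, [721.5, -80.9, 87.2])]
scene lid_edge [(0.97, [687.3, -75.7, 231.4])]
top chest [(0.79, [647.5, -77.3, -1.2])]
top pull_left [(0.72, [502.5, -8.7, 29.8])]
top pull_right [(0.62, [512.7, -128.6, 30.5])]
top lid_hinge [(0.73, [721.2, -84.6, 88.1])]
top lid_edge [(0.7, [450.0, -368.9, 0.3]), (0.64, [683.6, -82.8, 228.0])]
top oil_bottle [(0.52, [688.6, 122.3, -2.6])]
top air_filter [(0.53, [633.0, -299.7, -5.0])]
top flywheel [(0.85, [416.8, 307.0, 0.5])]
top plug_box [(0.69, [495.7, 439.7, -0.7])]
top screwdriver [(0.85, [448.8, -372.1, 1.5])]
0.85
```

View pics/scene0.png

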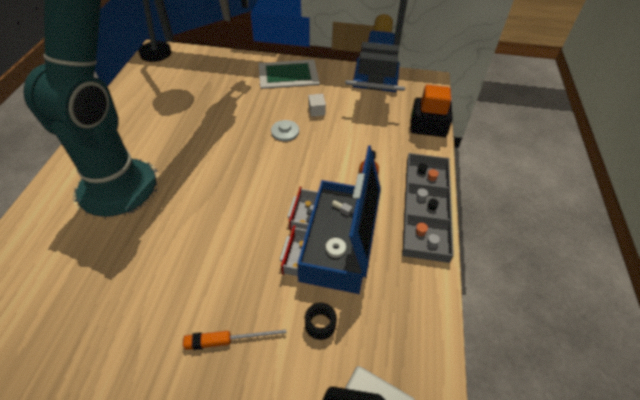

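View pics/top0.png

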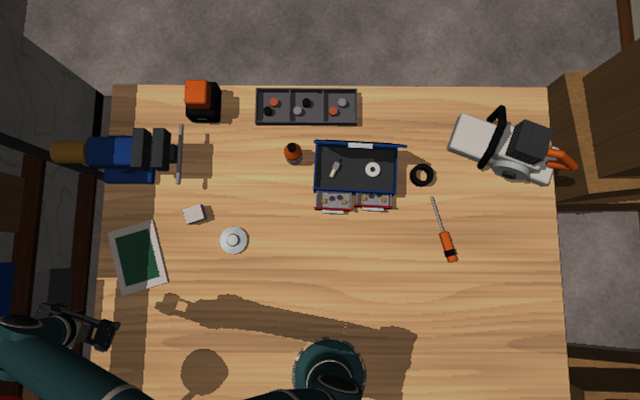

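The scene view shows both drawers out (red fronts around 300,208 and 290,250) and the lid leaning open along 370,150–360,270. The top view puts the chest rim at 315–405, 141–193 and the drawer fronts at y≈210. I'll shut the fingers, move in front of the chest and refine the chest's yaw from the pictures.

```bash
cat >> h.py <<'E'
from scipy.spatial.transform import Rotation as Ro
def down(yaw,s=1):
    x=np.array([0,0,-1.]);y=s*np.array([-np.sin(yaw),np.cos(yaw),0]);z=np.cross(x,y)
    return Ro.from_matrix(np.c_[x,y,z]).as_rotvec()
E
python3 - <<'E'
from h import *
im=cv2.imread('pics/top0.png'); cv2.imwrite('pics/top0c.png',cv2.resize(im[125:225,290:420],None,fx=6,fy=6,interpolation=cv2.INTER_CUBIC)[:600,:780])
o=robot.observe(); print(Ro.from_rotvec(o["tcp_rot"]).as_matrix().round(2))
for s in (1,-1): print(s,kin.ik([440,-10,200],down(0,s)),kin.ik([735,-80,260],down(0,s)))
grip(0.0,20)
s=1 if Ro.from_rotvec(o["tcp_rot"]).as_matrix()[1,1]>=0 else -1
q=[kin.ik([440,-70,230],down(0,s)) for s in (1,-1)]
print(s)
j=np.array(o["joints"]); 
s=min((1,-1),key=lambda s:np.abs(np.array(kin.ik([440,-70,230],down(0,s)))-j).max())
robot.movep([440,-70,230],down(0,s))
print(s,robot.observe()["t"],robot.observe()["tcp_pos"],robot.observe()["contact_force"])
snap("wrist","w1.png"); 
for n in ["chest","pull_left","pull_right","lid_hinge","lid_edge"]: print(n,pin(n,"wrist"))
E
```

```text
[[ 0.    0.3   0.95]
 [ 0.    0.95 -0.3 ]
 [-1.    0.    0.  ]]
1 [-0.54841417  0.1231438   0.53986424  2.13568075 -0.08058021  0.90172267
  1.60894812] [-0.26793281  0.62877715  0.5480313   1.32818413 -0.32626016  1.27340531
  1.86024871]
-1 [-0.86383126  0.14587983  0.89843122  2.15004489 -0.14506967  0.90542717
 -1.45145694] [-0.4176532   0.69823479  0.82959823  1.3400864  -0.51143661  1.32081068
 -1.15366275]
1
-1 4.7917 [440.35414162 -69.31419904 230.02350791] [-0.56560159 -0.40845836  0.55636487]
chest []
pull_left [(0.68, [503.3, -4.4, 28.9])]
pull_right [(0.61, [509.8, -138.8, 26.6])]
lid_hinge []
lid_edge []
```

View pics/top0c.png

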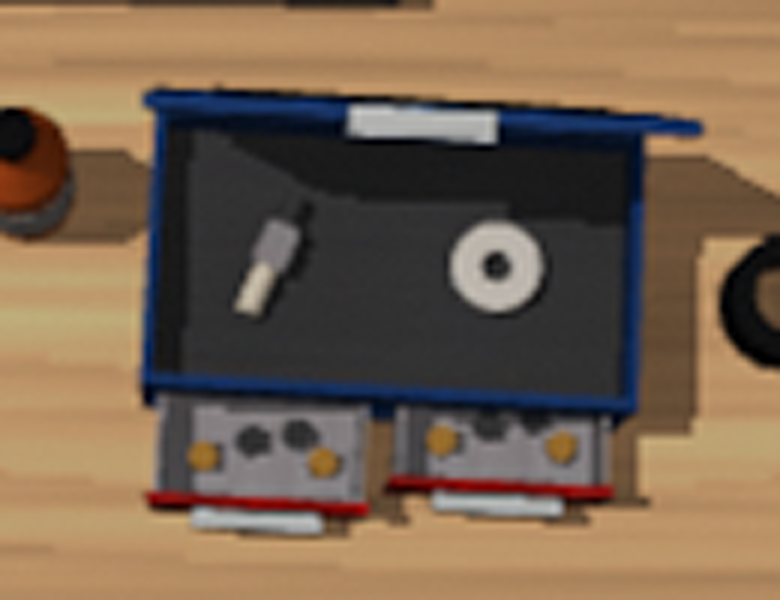

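View pics/w1.png

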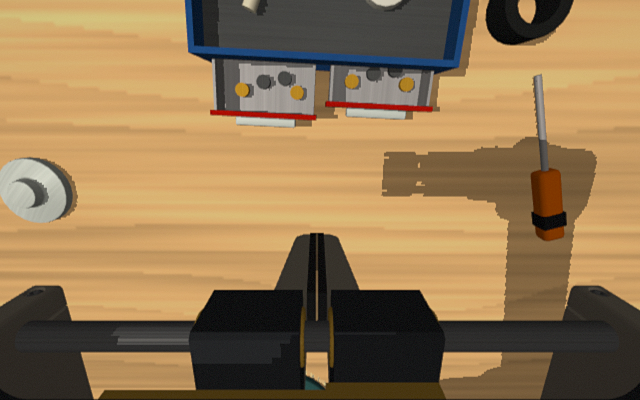

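The rim's front edge runs (188,50)→(460,67) in the wrist view, a yaw of about −3.3°. The pulls sit at (266,122) and (376,113), matching the networks' positions. Next is the left drawer, in small force-watched steps.

```bash
cat >> h.py <<'E'
YAW=np.radians(-3.3); ex=np.array([np.cos(YAW),np.sin(YAW),0]); ey=np.array([-np.sin(YAW),np.cos(YAW),0])
OR=down(YAW,-1)
def push(face, shut_dist):
    """face: xyz of pull face; shut_dist est travel"""
    st=np.array([face[0],face[1],22.])-40*ex
    robot.movep([st[0],st[1],110],OR)
    robot.servo_line(st,feed=120)
    f0=np.array(robot.observe()["contact_force"]); log=[]
    d=0; stop=40-10+shut_dist
    while d<stop+12:
        near = (d>stop-10) or (14<d<36)
        step=3 if near else 8
        if d>stop-4: step=1
        d+=step
        robot.servo_line(st+d*ex,feed=25 if near else 45)
        o=robot.observe(); f=(np.array(o["contact_force"])-f0)@ex
        log.append((round(float(d),1),round(float(f),1)))
        if f<-12: break
    robot.hold(0.15)
    o=robot.observe(); print(log); print("tcp",o["tcp_pos"].round(1) if hasattr(o["tcp_pos"],"round") else o["tcp_pos"],(np.array(o["contact_force"])-f0).round(1),"t",o["t"])
    p=np.array(o["tcp_pos"]); robot.servo_line(p-25*ex,feed=60); robot.servo_line((p-25*ex)+[0,0,90],feed=150)
E
python3 - <<'E'
from h import *
push([504,-6],60)
snap("wrist","w2.png"); print(pin("pull_left","wrist"),pin("pull_right","wrist"),robot.observe()["t"])
E
```

```text
[(8.0, 1.0), (16.0, 0.7), (19.0, 0.6), (22.0, 0.8), (25.0, 1.3), (28.0, 1.2), (31.0, 0.4), (34.0, -0.1), (37.0, -0.1), (45.0, 1.4), (53.0, 1.9), (61.0, 0.8), (69.0, 0.9), (77.0, 0.9), (85.0, 0.9), (88.0, -2.7), (89.0, -4.2), (90.0, -7.2), (91.0, -9.2), (92.0, -12.4)]
tcp [551.5  -8.7  21.6] [-12.4   1.   10.4] t 12.475
[(0.55, [560.3, -12.3, 28.1])] [(0.65, [510.9, -143.8, 24.8])] 14.0167
```

View pics/w2.png

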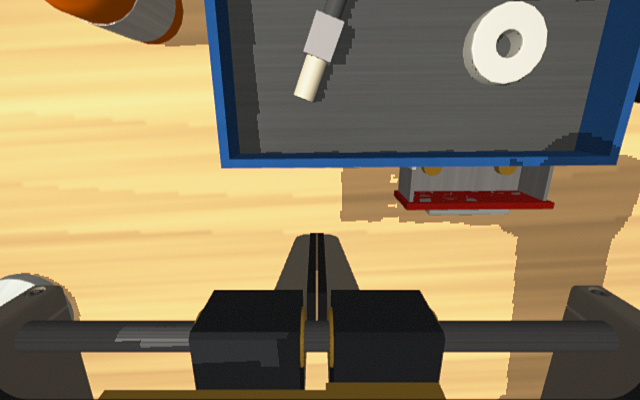

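The left drawer is out of sight under the rim at (222–395,165), and the firm stop came at TCP x 551.5. The right front is still out at (395–553,200). Right drawer now.

```bash
python3 - <<'E'
from h import *
push([511,-136],43)
p=np.array(robot.observe()["tcp_pos"])
robot.servo_line(p+[-40,60,40],feed=200)
snap("wrist","w3.png"); print(pin("pull_left","wrist"),pin("pull_right","wrist"),pin("lid_hinge","scene"),pin("lid_edge","scene"))
snap("scene","s3.png");snap("top","t3.png")
print(pin("pull_left","scene"),pin("pull_right","scene"),pin("lid_edge","scene"),pin("lid_hinge","scene"),robot.observe()["t"])
a=cv2.imread('pics/s3.png')[140:300,260:410]; cv2.imwrite('pics/s3c.png',cv2.resize(a,None,fx=3.7,fy=3.7,interpolation=cv2.INTER_CUBIC))
E
```

```text
[(8.0, 0.0), (16.0, -1.3), (19.0, -0.3), (22.0, 0.1), (25.0, -0.8), (28.0, -0.7), (31.0, -1.1), (34.0, -1.7), (37.0, -1.1), (45.0, 0.3), (53.0, -0.4), (61.0, -0.7), (69.0, 0.1), (72.0, -1.4), (73.0, -2.3), (74.0, -2.0), (75.0, -5.9), (76.0, -8.4), (77.0, -10.7), (78.0, -12.4)]
tcp [ 545.2 -137.9   21.7] [-12.8   2.3  10.2] t 21.2417
[(0.61, [561.5, -13.1, 25.6])] [(0.81, [553.8, -143.7, 28.7])] [(0.61, [721.5, -80.9, 87.2])] [(0.97, [687.3, -75.7, 231.4])]
[] [(0.57, [651.9, -13.1, 54.2])] [] [(0.94, [721.8, -80.5, 86.0])] 23.7333
```

View pics/w3.png

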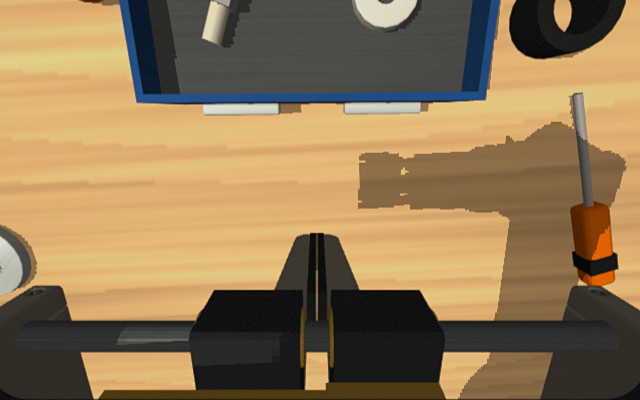

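View pics/s3c.png

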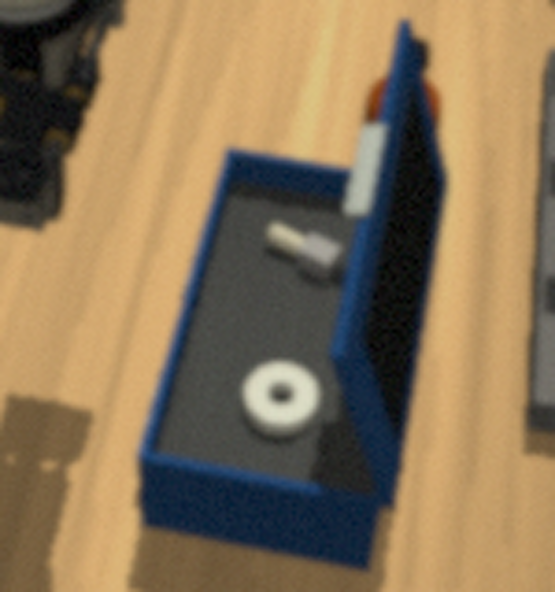

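Both fronts are flush in the wrist view, with only the pulls at (242,108) and (382,108) showing in front of the rim. The stop positions also agree with the chest's yaw. In the scene view the lid leans at about 1.24 rad with its outer black mat on the far side, so I'll go over the top and bring it down along its arc.

```bash
cat > lid.py <<'E'
from h import *
H=np.array([719.5,-82,85.]); r=132
def P(th): # TCP for finger corner at outer face
    return H+(-r*np.cos(th)+9*np.sin(th)+10)*ex+np.array([0,0,r*np.sin(th)+9*np.cos(th)])
E
python3 - <<'E'
from lid import *
th0=1.24
a=P(th0)+28*ex
for th in (1.24,.6,0): assert kin.ik(P(th),OR) is not None
p=np.array(robot.observe()["tcp_pos"]); robot.servo_line([p[0],-80,290],feed=200)
robot.servo_line([a[0]+10,a[1],290],feed=200,rotation=OR)
print(robot.observe()["tcp_pos"],robot.observe()["t"])
snap("scene","s4.png"); print(pin("lid_edge","scene"))
snap("wrist","w4.png"); print(pin("lid_edge","wrist"))
snap("top","t4.png"); print(pin("lid_edge","top"),pin("lid_hinge","top"))
print(robot.observe()["contact_force"],robot.observe()["t"])
E
```

```text
[732.53339083 -82.47119381 289.72684209] 25.9917
[(0.66, [723.3, -83.7, 88.3])]
[]
[(0.47, [684.6, -82.2, 227.7])] [(0.95, [717.2, -85.4, 86.9])]
[-0.17847028 -0.46009543  0.86743458] 26.3417
```

View pics/s4.png

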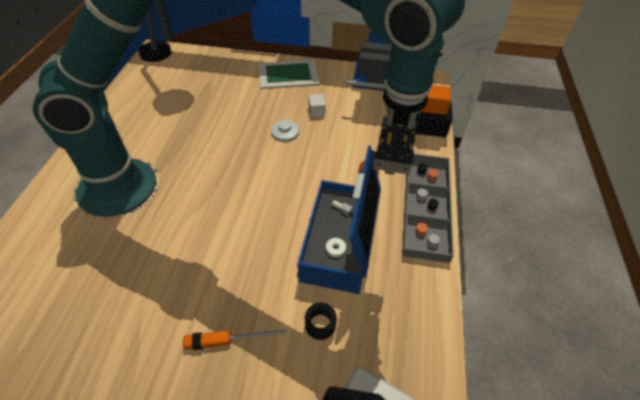

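View pics/w4.png

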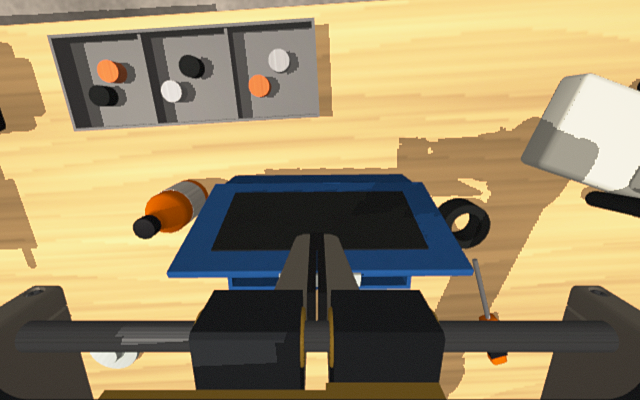

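The tip at (316,235) is beyond the lid's free edge (row ≈272), over the mat side and clear of it. I'll descend and bring the lid down.

```bash
python3 - <<'E'
from lid import *
th0=1.24
a=P(th0)+28*ex
robot.servo_line(a,feed=100)
f0=np.array(robot.observe()["contact_force"]); log=[]
def rec(l):
    o=robot.observe(); f=np.array(o["contact_force"])-f0
    log.append((l,round(float(f@ex),1),round(float(f[2]),1))); return f
for k in (20,12,6,2): 
    robot.servo_line(P(th0)+k*ex,feed=35); f=rec(-k)
    if np.linalg.norm(f)>15: break
th=th0; ok=np.linalg.norm(f)<15
while ok and th>0.13:
    th-=0.07; robot.servo_line(P(th),feed=45); f=rec(round(th,2))
    if np.linalg.norm(f)>18: ok=False
while ok and th>-0.1:
    th-=0.02; robot.servo_line(P(max(th,0))-[0,0,max(0,-th)*r],feed=20); f=rec(round(th,2))
    if f[2]>14 : break
robot.hold(.2); rec("end")
print(log); print(robot.observe()["tcp_pos"],robot.observe()["t"])
snap("scene","s5.png")
E
```

```text
[(-20, 0.2, 0.4), (-12, -0.0, 0.3), (-6, -0.2, 1.2), (-2, 1.4, 0.7), (1.17, 0.1, 0.2), (1.1, 0.4, 0.5), (1.03, 0.6, 1.5), (0.96, 0.5, 0.9), (0.89, -0.1, 0.3), (0.82, -0.3, 0.5), (0.75, 0.7, 0.4), (0.68, -0.4, 0.5), (0.61, 0.7, 1.2), (0.54, 1.1, 0.6), (0.47, -0.3, 1.4), (0.4, 0.4, 0.4), (0.33, 1.0, 1.1), (0.26, 0.2, 1.4), (0.19, 0.5, 0.3), (0.12, -0.3, 0.7), (0.1, 0.1, 0.4), (0.08, -0.4, 1.0), (0.06, -0.2, 1.2), (0.04, 0.1, -0.1), (0.02, 0.8, 1.5), (-0.0, -1.4, 5.3), (-0.02, -8.6, 24.7), ('end', -8.2, 25.4)]
[597.88535121 -75.01618745  94.23861464] 36.5667
```

View pics/s5.png

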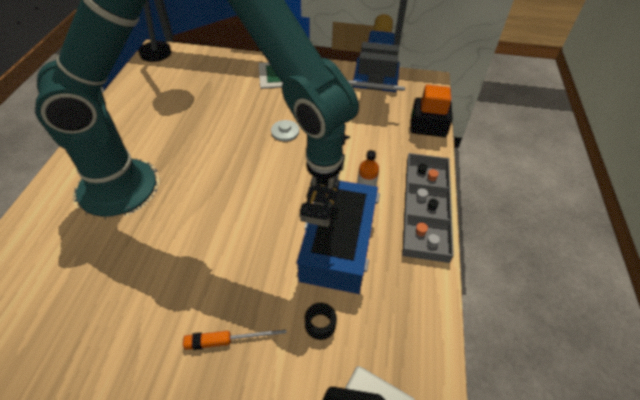

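The lid is down: firm stop at TCP z 94.2, where 94 is shut. I'll retract straight up, then check the lid and drawers.

```bash
python3 - <<'E'
from h import *
p=np.array(robot.observe()["tcp_pos"])
robot.servo_line(p+[0,0,15],feed=40); robot.servo_line([p[0],p[1],260],feed=200)
robot.movep([430,-75,260],OR)
snap("wrist","w6.png"); print(pin("pull_left","wrist"),pin("pull_right","wrist"),pin("lid_edge","wrist"))
snap("scene","s6.png"); print(pin("lid_edge","scene"),pin("lid_hinge","scene"))
snap("top","t6.png"); print([(n,pin(n,"top",1)) for n in ["lid_edge","oil_bottle","air_filter","screwdriver","flywheel","plug_box"]])
a=cv2.imread('pics/s6.png')[140:300,260:410]; b=cv2.imread('pics/t6.png')[125:225,290:420]
cv2.imwrite('pics/c6.png',np.hstack([cv2.resize(a,(400,427)),cv2.resize(b,(400,427))]))
print(robot.observe()["t"],robot.observe()["contact_force"])
E
```

```text
[(0.8, [561.6, -14.3, 29.1])] [(0.74, [555.7, -145.8, 28.8]), (0.51, [562.7, -14.7, 30.1])] [(0.57, [570.4, -77.3, 94.8])]
[(0.59, [569.6, -73.8, 91.7])] [(0.83, [720.6, -82.2, 88.3])]
[('lid_edge', [(0.93, [568.7, -76.7, 92.5])]), ('oil_bottle', [(0.52, [687.5, 122.9, 0.2])]), ('air_filter', [(0.55, [637.2, -296.1, -3.5])]), ('screwdriver', [(0.84, [448.5, -371.3, 0.9])]), ('flywheel', [(0.67, [415.0, 309.2, 2.5])]), ('plug_box', [(0.83, [499.1, 441.8, 1.5])])]
39.525 [ 0.31127185 -0.27257675 -0.31420329]
```

View pics/w6.png

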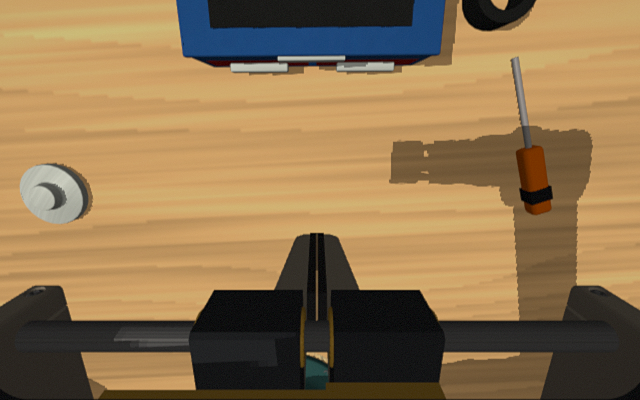

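View pics/c6.png

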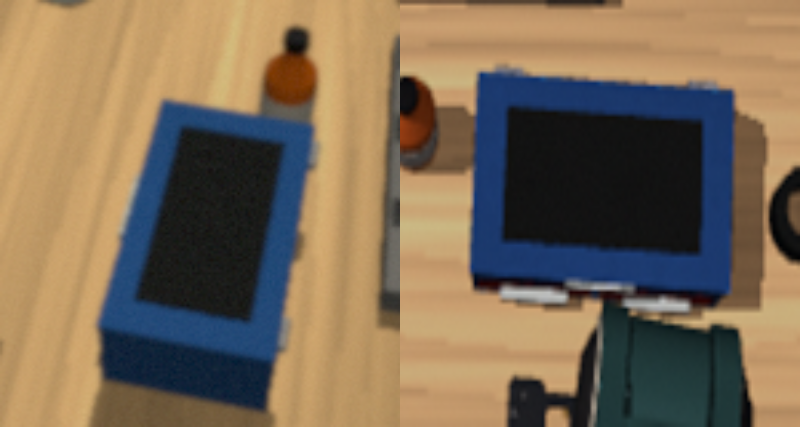

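Lid flat and pulls close under its edge (pulls at (260,68) and (366,68)). One more check, using geometry on this picture, that the drawers are truly at zero.

```bash
python3 - <<'E'
from h import *
i=viewer.camera_info("wrist"); K=np.array(i["camera_matrix"]);R=np.array(i["R"]);t=np.array(i["t"])
o=np.array([645,-79.5,0])
for dx in (643,645,647):
  o[0]=dx
  for n,c in dict(lidL=(-77,132,94),lidR=(-77,-132,94),plT0=(-85,64.5+35,36),plB0=(-85,64.5-35,36),plbot=(-85,64.5,24),prT=(-85,-64.5,36),prbot=(-85,-64.5,24)).items():
    w=o+c[0]*ex+c[1]*ey+[0,0,c[2]]; q=K@(R@w+t); print(dx,n,(q[:2]/q[2]).round(1))
a=cv2.imread('pics/w6.png')[40:85,175:455]; cv2.imwrite('pics/w6c.png',np.vstack([cv2.resize(a[:,:140],(780,250),interpolation=0),cv2.resize(a[:,140:],(780,250),interpolation=0)]))
E
```

```text
643 lidL [179.4  54.5]
643 lidR [437.7  54.7]
643 plT0 [227.9  70.1]
643 plB0 [285.5  70.1]
643 plbot [258.5  71.3]
643 prT [362.9  70.2]
643 prbot [361.5  71.4]
645 lidL [179.1  52.3]
645 lidR [437.8  52.6]
645 plT0 [227.7  68.3]
645 plB0 [285.4  68.3]
645 plbot [258.4  69.6]
645 prT [362.9  68.4]
645 prbot [361.5  69.6]
647 lidL [178.7  50.2]
647 lidR [437.9  50.4]
647 plT0 [227.4  66.5]
647 plB0 [285.2  66.5]
647 plbot [258.2  67.8]
647 prT [362.9  66.6]
647 prbot [361.5  67.9]
```

View pics/w6c.png

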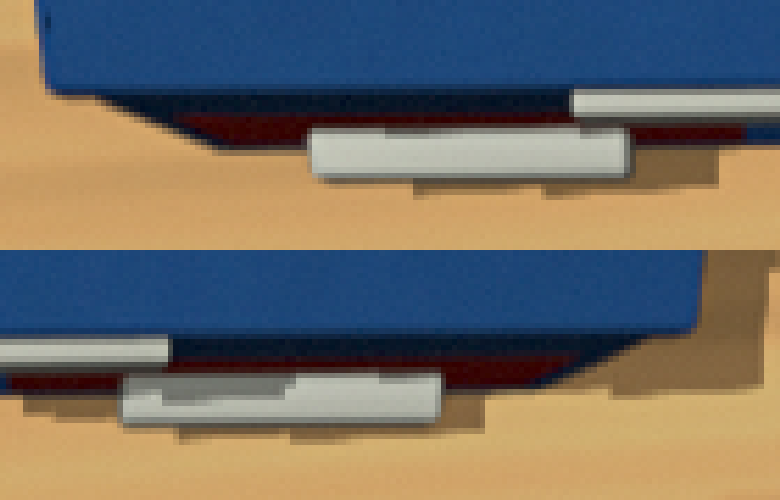

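The pulls stand 16.0 px (left) and 16.0 px (right) below the lid edge. The model for fully shut predicts about 17, so neither drawer is standing out. Handing in.

```bash
python3 - <<'E'
from h import *
robot.job_done()
E
```

```text
the job is handed in; nothing more can be done
```

The chest is closed and the job is handed in. I pushed both drawers shut with the closed fingertips (left, then right), then pushed the lid down along its arc.

- **Drawers:** each reached a firm stop, and I stopped pushing at about 12 N. In the last wrist picture both pulls sit about 16 px below the lid edge. The model for fully shut gives about 17 px, so neither drawer stands out. The network's pull positions agree with this to within its 4 mm accuracy.
- **Lid:** it stopped firmly with the fingertip at z = 94.2 mm, where 94 is shut. The last push reached about 25 N, above the 14 N at which I meant to stop, because of the final step size. After I withdrew the arm, the network put the lid edge at z = 92–95 mm.
- **Bench objects:** all were re-found within about 6 mm of where they started, which I take as network noise. The parts in the tray were never touched, but with the lid shut I could not see them again at the end.
- **Time and robot:** the clock read 39.5 s at the last check, with the arm clear of everything.

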